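# Turn the drainer's drip tray so that it empties towards the sink

### The arm

A 6-joint arm with a two-finger parallel gripper is mounted at the origin on a cart in front of the work surface, level with it; the furniture and walls round the work are solid. World frame = base frame: x ahead of the robot, y to its left, z up, the work surface at z = 0. Lengths are in m, angles in degrees, forces in N, time in s.
With the tool pointing down it reaches from about 0.3 to 0.75 m from the base axis. Payload 8.5 kg.
Tool frame: the origin (TCP) lies on the centre line of the jaws, within the pads' length; the fingertips stand 17 mm ahead of it and the grasp point (between the pads) lies 2 mm behind it (env.tcp_to_tips is the distance from the TCP to the fingertips, in m); z points along the fingers, y is the line along which they close (so a half turn about z gives the same grasp; the last joint's range is limited). The gripper opens to 85 mm and grips with 20 to 120 N. Pads are 22 mm wide; open, the fingers measure 114 mm over their backs; the gripper's body (76 mm by 85 mm) begins 54 mm behind the grasp point. The pads swing forward as they close: fully open they stand 13 mm farther back than shut.
Start: joints at [-86.247, 21.807, 74.336, -0, 83.858, -12.336], TCP at [0.152, -0.528, 0.248] pointing down, gripper open.
Joint ranges: [-178.18, 178.18], [-50.72, 133.34], [12.68, 142.11], [-81.47, 261.47], [9.98, 163.14], [-165.26, 165.26]. Speed limits (degrees/s): [136.94, 136.94, 180, 180, 180, 180].

### API

Orientations are given as a 3x3 rotation matrix whose columns are the frame's x, y, z axes.
In Python, from rig import env gives the robot as it stands. The module is installed in compiled form; this text tells all that it offers.
- The arm moves only by the shell command python3 -m pendant 'ROWS' [FORCE]. ROWS is JSON, a list of rows, each a list of 7 numbers: the opening, from 0 (shut) to 1 (fully open), then the shift along the tool's x, y, z in m, then the turn, a rotation vector about the tool's x, y, z in rad. A call has 1 to 5 rows; each row is the pose to reach, as a shift and turn from the pose commanded when the call began, along the tool's axes at that moment; what a row does not reach only later rows make up. A row lasts 1/8 s, in which the tool goes at most 62.5 mm and 10.7 degrees, less where a joint would pass 70% of its speed; a pose out of reach is approached as far as the arm can. A call with a gripper value outside its range is refused whole. The fingers move at their own pace and stop on an object; FORCE is the grip in N (left out, the last holds). Time passes only in rows, so rows that repeat a pose let the fingers close. It gives the time, the measured TCP pose, the force, the opening and the grip force at its end, in the units of the state.
- env.observe(): the state, without advancing time (a new reading comes with each control period).
- env.get_image(name): name is "side" or "top"; returns a dict with "image" (384x512x3 uint8, blue, green, red), "fx", "fy", "cx", "cy" (pixels), "pose" (4x4, takes a point from camera to world coordinates). Camera axes: x right, y up, looking along -z (the intrinsics and any distortion apply to the point x, -y, -z); pixel columns grow to the right and rows downward; lengths in m; the calibration is good to about 2 mm. A picture is of the moment at which its call begins. There is no depth.
- env.close_job(): hands the job in; it is judged then, once.
Trained networks look in the newest picture that a camera, given by its name, has taken for a name from the list of things; names that differ only in an ending like _2 or _b are one class to them, and where a whole thing is asked for, a point or a joint stands for the part that bears it (a point fixed in the world has none). Each returns a list of dicts, best first, with "conf" (0 to 1); they miss things now and then, are a little off and sometimes report something else, mostly with a low value. They report only what shows in the picture. A call takes as long as a camera call.
- env.find_in(camera, thing): "bbox" ([centre column, centre row, width, height] in pixels, round what is visible of it).
- env.trace(camera, thing): "mask" (384x512 bool, what is visible of it) and "bbox" ([centre column, centre row, width, height] in pixels, round what is visible of it).
- env.tip_of(camera, thing): "centre" ([column, row] in pixels: a listed point, or the origin of a listed thing).
The state is a dict: "time_s": time; "q": joint angles; "qvel": joint speeds; "joint_efforts": joint torques, N m; "position": TCP position; "tool_rot": TCP orientation; "ft_force": force on the tool from outside, world axes, zero at the start; "wrist_torque": the same for the moment, N m; "grip_width": finger opening in m; "gripper_force": force on a finger pad.
Only numpy, scipy, OpenCV 4.12 (cv2) and the standard library are available. Lean on these libraries where they do the work, as an engineer would, in place of code of your own. Each camera call takes 0.05 s, during which the arm holds its last target. There are 200 camera calls.

### The job

The drip tray of the small dish drainer is in the wrong way round, with its spout out towards the hob. Unclip it by tipping up its plain end, lift it clear above the frame, turn it half round, feed the spout out through the window at the sink end and press the other end down, without forcing it, until its orange catch clicks in and the tray lies flat and fully home. Then let go of it; leave the mug, the cup and the lemon where they stand.

Things in the scene. Friction and masses are not known exactly. Their poses are not given: they have to be found in the camera images.
- frame: drainer frame, off-white plastic, immovable, an open-topped box on feet, 142 x 202 mm, top edge 58 mm above the counter. Origin: centre of its underside, on the counter; y along its length, -y end at the sink, +y end at the hob, z up. Walls 6 mm thick; inside 130 (x) x 190 mm (y); inner floor 20 mm above the counter. Each end wall has a window for the spout
- sink_window (a point): centre of the window in the end wall nearest the sink (frame y = -98 mm, 28 mm above the counter). The opening is 51 mm wide, from the inner floor (20 mm up) to 36 mm up; a 22 mm band of wall closes it above, so the spout cannot drop in from the top and must be threaded through from inside
- hob_window (a point): centre of the like window in the far end wall, on the hob side, where the spout sticks out at the start. Overhead: a wall cabinet (underside 0.45 m up) behind x = 0.67 m over the sink side and a hood (0.61 m up) behind x = 0.57 m over the hob; keep the arm's wrist in front of them
- tray: loose drip tray, dark teal plastic, about 0.35 kg. Origin: centre of its underside, on the frame floor when home; y along its length, spout at the -y end, z up. 127 (x) x 185 mm (y) over its 20 mm high rim; long sides upright, ends lean in to 181 mm at the underside. Play when home: 1.5 mm at each long side, 2.5 mm at each end. It starts home, wrong way round
- plain_end (a point): middle of the rim at the tray's plain (+y) end, 20 mm above its underside. With this end tipped up 0.25 to 0.32 rad (spout end still on the frame's floor) the tray's underside clears the frame's wall, and a move of about 45 mm along the tray's own length takes the spout out of a window or into it; keep the tray 2 to 5 mm back from the window's wall while tipping
- catch_nose (a point): tip of the orange spring catch at the plain end (100 mm along tray +y, 10 mm above its underside): 22 mm wide, 7.5 mm out of the rim, springs inwards, nose sloped 45 degrees both ways. Home, it lies in the window that has no spout. Tipping that end up cams it out; pressing it down past the wall takes some 8 to 12 N there (15 to 25 N on the grip): it hangs up on the wall until pressed
- grip (a point): centre of the flat grip bar that stands across the middle of the tray, 81 mm above the tray's underside: the bar is 66 mm wide (tray x), 12 mm thick (tray y) and 30 mm high, its top 96 mm above the tray's underside, carried by two legs; pinch its two flat faces from above, fingers closing along the tray's y
- spout_tip (a point): middle of the spout's far end on the tray, 134 mm from the tray's middle along its -y, 5.5 mm above its underside. The spout is an open channel 46 mm wide that reaches 42 mm beyond the rim; its underside is 4 mm, its top 14 mm above the tray's underside
- mug: orange mug 81 x 113 x 101 mm with a handle, stands by the hob; bystander. Origin at the centre of its underside
- cup: small white and grey striped cup with a handle, 65 x 88 x 50 mm; bystander. Origin at the centre of its underside
- lemon: lemon, 71 x 53 x 51 mm; bystander. Origin at its lowest point

How it is judged (in metres and radians):
On the way:
1. the tray is lifted clear above the frame (its underside over 70 mm above the counter) (z of tray in the frame of frame above 0.07 m), for 0.2 s.
At the end, for the whole second after the job is handed in: the tray lies flat on the frame's inner floor (its underside 17 to 23.5 mm up, tilt under 0.03 rad), centred in the frame within 6 mm and in line with it within 0.04 rad, its spout out through the window at the sink end (so the catch is in the other window), at rest and let go (y of spout_tip in the frame of frame below -0.128 m and z of spout_tip in the frame of frame below 0.03 m and z of tray in the frame of frame between 0.017 and 0.0235 m and horizontal distance between tray and frame below 0.006 m and angle between tray's own z axis and vertical below 0.03 rad and angle between the y axis of tray and the y axis of frame, either way round below 0.04 rad and linear speed of tray below 0.01 m/s and contact force between the fingers and tray below 0.05 N); the robot touches nothing.
It fails at once if the tray is forced: it presses on the frame with over 80 N (contact force between tray and frame above 80 N).
It fails at once if another thing on the counter is pushed over 30 mm from its place (distance of any of mug, cup, lemon from where it was at the start of the episode above 0.03 m).
It also fails if it takes over 48 s, if anything falls off the work surface, if the arm or the gripper's body presses on something with over 40 N, if the wrist force passes 120 N, or if a joint passes its speed limit or range.

## Working session

There is one attempt and no reset: what is moved stays moved. The work goes in short steps, Python scripts to look and compute and a shell command to move; the robot and the scene stay as the last step left them, time stands still between calls to the robot, and variables do not carry over. Pictures are saved under pics/ and viewed, at most 10 in all, crops included, and the job is handed in when it is done.

```bash
mkdir -p pics; cat > h.py <<'E'
import numpy as np, cv2
from rig import env
def ray(im,px):
    P=np.array(im["pose"]);d=np.array([(px[0]-im["cx"])/im["fx"],-(px[1]-im["cy"])/im["fy"],-1.])
    return P[:3,3],P[:3,:3]@d
def atz(im,px,z):
    o,d=ray(im,px);return o+d*(z-o[2])/d[2]
def tri(a,pa,b,pb):
    o1,d1=ray(a,pa);o2,d2=ray(b,pb)
    s,t=np.linalg.lstsq(np.c_[d1,-d2],o2-o1,rcond=None)[0]
    return (o1+s*d1+o2+t*d2)/2,np.linalg.norm(o1+s*d1-o2-t*d2)
E
python3 - <<'E'
from h import *
np.set_printoptions(precision=4,suppress=True)
ims={c:env.get_image(c) for c in("side","top")}
for c in ims: cv2.imwrite(f"pics/{c}0.png",ims[c]["image"]);print(c,ims[c]["pose"],ims[c]["fx"], [k for k in ims[c]])
for n in ["sink_window","hob_window","plain_end","catch_nose","grip","spout_tip","frame","tray","mug","cup","lemon"]:
    r={c:env.tip_of(c,n) for c in ims}
    print(n,{c:(np.round(r[c][0]["centre"],1),round(r[c][0]["conf"],2)) for c in r if r[c]})
    if r["side"] and r["top"]: print("   ",*tri(ims["side"],r["side"][0]["centre"],ims["top"],r["top"][0]["centre"]))
s=env.observe();print(s["tool_rot"],s["position"],s["grip_width"],s["time_s"])
E
```

```text
side [[ 0.9684  0.144  -0.2037  0.433 ]
 [-0.2489  0.6134 -0.7495 -0.8783]
 [ 0.017   0.7765  0.6298  0.611 ]
 [ 0.      0.      0.      1.    ]] 376.8366992166999 ['image', 'fx', 'fy', 'cx', 'cy', 'pose']
top [[-0.0037  0.9868 -0.1619  0.4737]
 [-1.     -0.0044 -0.004  -0.2702]
 [-0.0046  0.1619  0.9868  0.941 ]
 [ 0.      0.      0.      1.    ]] 435.23814777718974 ['image', 'fx', 'fy', 'cx', 'cy', 'pose']
sink_window {'side': (array([254.9, 271.9]), 0.65), 'top': (array([336. , 225.9]), 0.86)}
    [ 0.544  -0.4222  0.0423] 0.008672489273996194
hob_window {'side': (array([225. , 211.5]), 0.88), 'top': (array([236.4, 239.6]), 0.78)}
    [ 0.5198 -0.2161  0.0246] 0.01333751533819184
plain_end {'side': (array([252.3, 269.5]), 0.6), 'top': (array([330.1, 222.4]), 0.55)}
    [ 0.5468 -0.4105  0.0361] 0.0013552615481239802
catch_nose {'side': (array([253.4, 267.8]), 0.73), 'top': (array([333.3, 221.3]), 0.68)}
    [ 0.5479 -0.4155  0.0466] 0.0017667533109625043
grip {'side': (array([237.1, 212.9]), 0.61), 'top': (array([287.9, 224.1]), 0.96)}
    [ 0.5376 -0.3187  0.1064] 0.0024425599950084736
spout_tip {'side': (array([218.8, 205.6]), 0.66)}
frame {}
tray {'side': (array([234.5, 243.7]), 0.8), 'top': (array([288. , 231.1]), 0.91)}
    [ 0.5292 -0.3235  0.0244] 0.0026962592324078537
mug {'side': (array([211.4, 186.5]), 0.9), 'top': (array([171. , 243.1]), 0.95)}
    [ 0.5109 -0.0722 -0.0073] 0.006538469956980704
cup {'side': (array([292.7, 191.6]), 0.95), 'top': (array([214.4, 153.9]), 0.84)}
    [ 0.7057 -0.1663  0.0118] 0.010139834698946304
lemon {'side': (array([268. , 178.7]), 0.86), 'top': (array([174.2, 170.4]), 0.6)}
    [ 0.6692 -0.0748 -0.0059] 0.0029095979554057405
[[ 0.9608  0.2771  0.    ]
 [ 0.2771 -0.9608 -0.    ]
 [ 0.      0.     -1.    ]] [ 0.1524 -0.5284  0.2483] 0.0857635811957249 1.2
```

```bash
python3 - <<'E'
import cv2
t=cv2.imread("pics/top0.png");s=cv2.imread("pics/side0.png")
cv2.imwrite("pics/t0c.png",cv2.resize(t[130:330,130:390],None,fx=3,fy=3,interpolation=3))
cv2.imwrite("pics/s0c.png",cv2.resize(s[130:330,110:370],None,fx=3,fy=3,interpolation=3))
E
```

```text
(no output)
```

View pics/t0c.png

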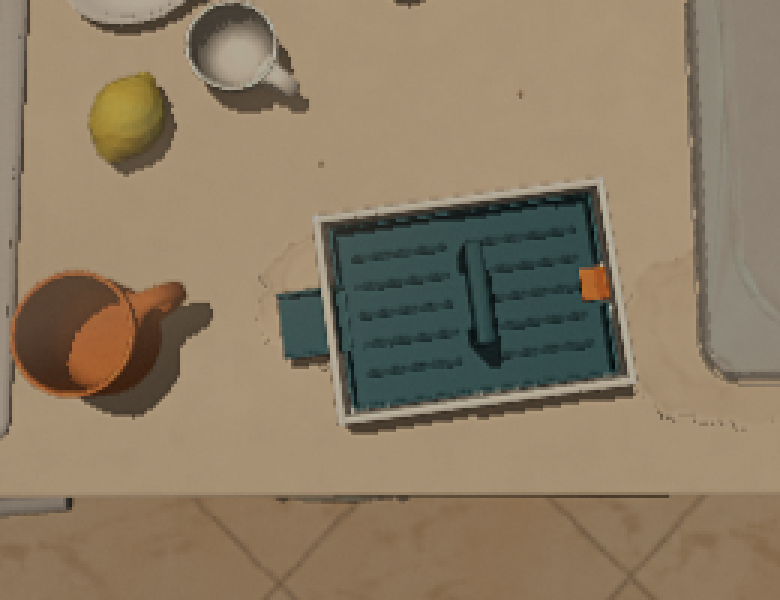

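View pics/s0c.png

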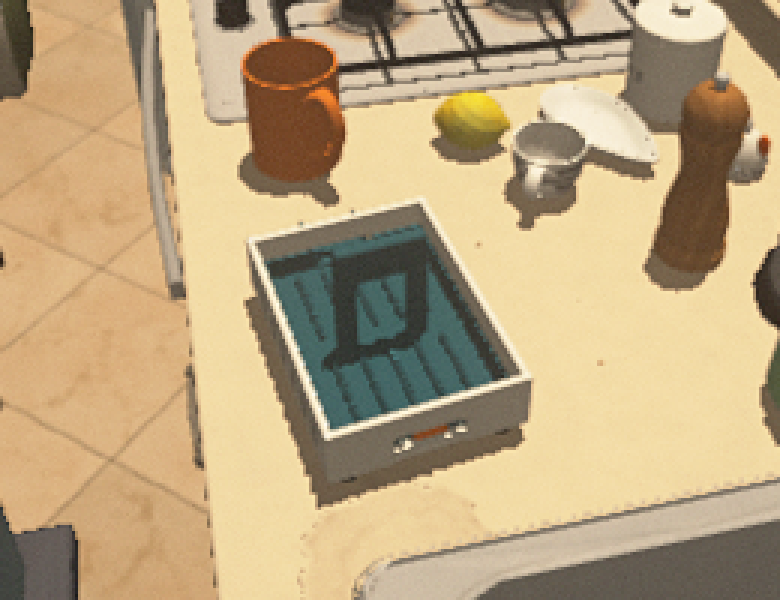

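The top crop shows the frame's rim corners at crop pixels (315,217), (603,180), (634,384) and (342,424). The spout points left towards the hob and mug, and the orange catch is at the right, at the sink end. The side crop shows the same corners at (248,240), (425,200), (530,378) and (325,437).

```bash
python3 - <<'E'
from h import *
np.set_printoptions(precision=4,suppress=True)
T=env.get_image("top");S=env.get_image("side")
t=np.array([(315,217),(603,180),(634,384),(342,424)])/3+130
s=np.array([(425,200),(530,378),(325,437),(248,240)])/3+[110,130]
for im,p in((T,t),(S,s)):
    c=np.array([atz(im,q,.058) for q in p]);print(c[:,:2].tolist())
    ya=(c[0]+c[3]-c[1]-c[2])/2; xa=(c[0]+c[1]-c[2]-c[3])/2
    print("centre",c.mean(0),"len",np.linalg.norm(ya),np.linalg.norm(xa),"yaw deg",np.degrees(np.arctan2(-ya[0],ya[1])),np.degrees(np.arctan2(xa[1],xa[0])))
g=np.array([(466,243),(486,344)])/3+130   # bar top line
r=env.trace("top","grip"); print([x["bbox"] for x in r])
E
```

```text
[[0.587491486163438, -0.21411852553524469], [0.6121403663782234, -0.41102860130123176], [0.47434280392220074, -0.42756977620914605], [0.4488431350645989, -0.232864324964293]]
centre [ 0.5307 -0.3214  0.058 ] len 0.19740668553144528 0.139344459594775 yaw deg 7.297328822341255 7.274190572282728
[[0.5905963111418258, -0.21714834917279668], [0.6147671823202531, -0.411294133236182], [0.47752053646728876, -0.42777081088700264], [0.45239125291351523, -0.23283472827036344]]
centre [ 0.5338 -0.3223  0.058 ] len 0.1960964075626013 0.13866155153888032 yaw deg 7.221405203935721 6.659970795712209
[[277.1, 230.3, 113.1, 77.3]]
```

```bash
cat >> h.py <<'E'
from scipy.spatial.transform import Rotation as R
C=np.array([.532,-.322,0]);YAW=7.2
def tool(p,yaw=YAW,rx=0):
    "tool down, x at yaw deg, then pitched rx rad about tool x"
    M=R.from_euler('z',yaw,degrees=True).as_matrix()@np.diag([1,-1,-1.])@R.from_rotvec([rx,0,0]).as_matrix()
    return np.array(p,float),M
def rel(cur,tgt):
    (p,A),(q,B)=cur,tgt
    return np.round(np.r_[A.T@(q-p),R.from_matrix(A.T@B).as_rotvec()],4)
def now():
    s=env.observe();return np.array(s["position"]),np.array(s["tool_rot"])
E
python3 - <<'E'
from h import *
np.set_printoptions(precision=4,suppress=True)
T=env.get_image("top")
for p in((466,243),(486,344),(482,293)): print(atz(T,np.array(p)/3+130,.113))
M=R.from_euler('z',7.2,degrees=True).as_matrix()
print("bar from net in frame:",M.T@(np.array([.5376,-.3187,.106])-C))
print(rel(now(),tool([.532,-.322,.2])), rel(now(),tool([.45,-.37,.23])))
E
```

```text
[ 0.5633 -0.3139  0.113 ]
[ 0.4995 -0.3256  0.113 ]
[ 0.5315 -0.3236  0.113 ]
bar from net in frame: [0.006  0.0026 0.106 ]
[ 0.4219 -0.0932  0.0483  0.      0.      0.1551] [ 0.3298 -0.0698  0.0183  0.      0.      0.1551]
```

```bash
python3 -m pendant '[[1,0.06,-0.013,0,0,0,0.03],[1,0.12,-0.026,0,0,0,0.06],[1,0.18,-0.04,0.01,0,0,0.09],[1,0.24,-0.053,0.015,0,0,0.12],[1,0.30,-0.066,0.02,0,0,0.155]]' && python3 -m pendant '[[1,0.06,-0.013,0.01,0,0,0],[1,0.122,-0.027,0.025,0,0,0],[1,0.122,-0.027,0.028,0,0,0]]'; python3 - <<'E'
from h import *
np.set_printoptions(precision=4,suppress=True)
T=env.get_image("top");S=env.get_image("side")
cv2.imwrite("pics/s1.png",cv2.resize(S["image"][100:320,110:370],None,fx=3,fy=2.7))
print(now(),env.observe()["q"],env.observe()["time_s"],rel(now(),tool([.532,-.322,.099])))
E
```

```text
time_s: 2.02
position: [0.424, -0.3807, 0.2283]
tool_rot: [[0.992, 0.124, 0.0], [0.124, -0.992, -0.0], [0.0, 0.0, -1.0]]
ft_force: [0.1, -0.7, 0.1]
grip_width: 0.0853
gripper_force: 0.0
time_s: 2.4
position: [0.5427, -0.3375, 0.1985]
tool_rot: [[0.992, 0.13, -0.001], [0.13, -0.992, 0.002], [-0.001, -0.002, -1.0]]
ft_force: [-0.9, 0.2, 0.4]
grip_width: 0.0857
gripper_force: 0.0
(array([ 0.5401, -0.3394,  0.1995]), array([[ 0.992 ,  0.1266, -0.0012],
       [ 0.1266, -0.992 ,  0.0008],
       [-0.0011, -0.0009, -1.    ]])) [-42.7548  32.7284  63.746   -0.0152  83.6085  39.9742] 2.5 [-0.0057 -0.0182  0.1006 -0.0009  0.0011  0.0013]
```

View pics/s1.png

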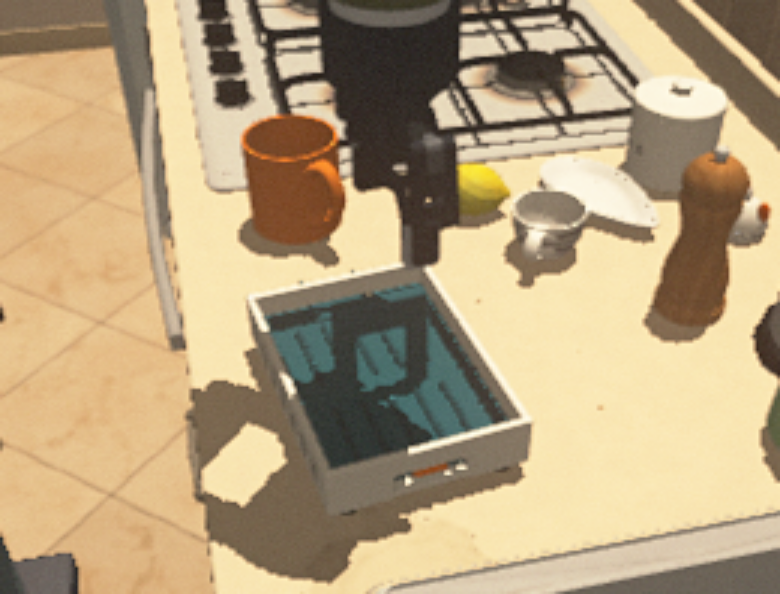

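The side view shows the gripper above the drainer with nothing in its way; the grip bar is at crop pixel (380,330).

```bash
python3 -m pendant '[[1,-0.006,-0.018,0.03,0,0,0],[1,-0.006,-0.018,0.05,0,0,0],[1,-0.006,-0.018,0.05,0,0,0]]'; python3 - <<'E'
from h import *
print(now()[0],rel(now(),tool([.532,-.322,.099])))
E
```

```text
time_s: 2.88
position: [0.5304, -0.3233, 0.15]
tool_rot: [[0.992, 0.124, -0.002], [0.124, -0.992, 0.001], [-0.001, -0.001, -1.0]]
ft_force: [-0.3, -0.6, 0.3]
grip_width: 0.0855
gripper_force: 0.0
[ 0.53040687 -0.32329275  0.1499754 ] [ 0.0018 -0.001   0.051  -0.0013  0.0014 -0.0016]
```

```bash
python3 -m pendant '[[1,0.0015,-0.001,0.03,-0.001,0.001,0],[1,0.0015,-0.001,0.051,-0.001,0.001,0],[1,0.0015,-0.001,0.051,-0.001,0.001,0]]' && python3 -m pendant '[[0,0,0,0,0,0,0],[0,0,0,0,0,0,0],[0,0,0,0,0,0,0],[0,0,0,0,0,0,0],[0,0,0,0,0,0,0]]' 90
```

```text
time_s: 3.25
position: [0.5325, -0.3221, 0.0995]
tool_rot: [[0.992, 0.124, 0.0], [0.124, -0.992, -0.0], [0.0, 0.0, -1.0]]
ft_force: [-0.0, 0.5, -0.1]
grip_width: 0.0852
gripper_force: 0.0
time_s: 3.88
position: [0.5333, -0.3214, 0.0998]
tool_rot: [[0.992, 0.126, 0.002], [0.126, -0.992, -0.001], [0.001, 0.001, -1.0]]
ft_force: [-0.7, 2.3, 4.7]
grip_width: 0.0107
gripper_force: 88.7
```

```bash
python3 -m pendant '[[0,0,-0.001,-0.0035,-0.035,0,0],[0,0,-0.004,-0.0065,-0.07,0,0],[0,0,-0.0065,-0.0095,-0.105,0,0],[0,0,-0.0086,-0.0128,-0.14,0,0],[0,0,-0.0086,-0.0128,-0.14,0,0]]' && python3 -m pendant '[[0,0,0,0,0,0,0]]'
```

```text
time_s: 4.5
position: [0.5317, -0.3109, 0.1121]
tool_rot: [[0.992, 0.126, 0.018], [0.127, -0.982, -0.139], [-0.0, 0.14, -0.99]]
ft_force: [-2.7, 7.1, -3.1]
grip_width: 0.0107
gripper_force: 88.9
time_s: 4.62
position: [0.5317, -0.3113, 0.1121]
tool_rot: [[0.992, 0.125, 0.018], [0.126, -0.982, -0.139], [-0.0, 0.14, -0.99]]
ft_force: [-1.8, 7.9, -1.3]
grip_width: 0.011
gripper_force: 88.9
```

```bash
python3 -m pendant '[[0,0,-0.0025,-0.0036,-0.038,0,0],[0,0,-0.005,-0.0072,-0.075,0,0],[0,0,-0.0075,-0.0108,-0.113,0,0],[0,0,-0.0097,-0.0143,-0.15,0,0],[0,0,-0.0097,-0.0143,-0.15,0,0]]'; python3 - <<'E'
from h import *
im=[env.get_image(c)["image"][110:310,150:390] for c in("side","top")]
cv2.imwrite("pics/p2.png",cv2.resize(np.hstack(im),(800,333),interpolation=3))
E
```

```text
time_s: 5.25
position: [0.5309, -0.301, 0.1255]
tool_rot: [[0.992, 0.121, 0.038], [0.127, -0.95, -0.286], [0.002, 0.289, -0.957]]
ft_force: [0.1, -0.1, -3.5]
grip_width: 0.0112
gripper_force: 88.7
```

View pics/p2.png

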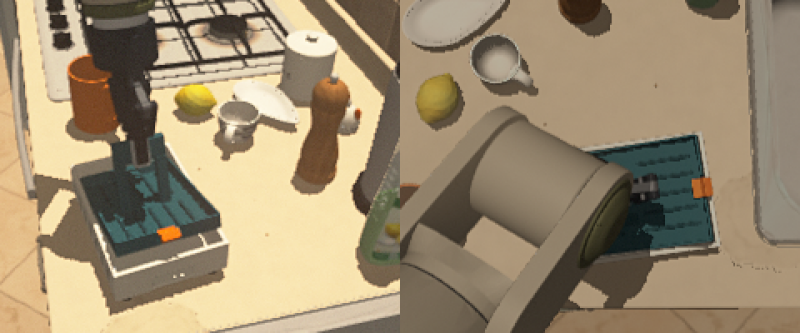

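The picture shows the plain end and orange catch raised clear above the sink-end wall (catch at (170,233) in the left half), with the spout end still inside the frame.

```bash
python3 -m pendant '[[0,0,0.012,-0.001,0,0,0],[0,0,0.024,-0.002,0,0,0],[0,0,0.037,-0.002,0,0,0],[0,0,0.05,-0.002,0,0,0],[0,0,0.05,-0.002,0,0,0]]' && python3 -m pendant '[[0,0,0.009,-0.03,0,0,0],[0,0,0.018,-0.06,0,0,0],[0,0,0.027,-0.09,0,0,0],[0,0,0.027,-0.09,0,0,0]]'; python3 - <<'E'
from h import *
np.set_printoptions(precision=4,suppress=True)
print(env.observe()["q"],rel(now(),tool([.533,-.322,.22])))
E
```

```text
time_s: 5.98
position: [0.5365, -0.3496, 0.1414]
tool_rot: [[0.992, 0.119, 0.037], [0.124, -0.95, -0.285], [0.002, 0.287, -0.958]]
ft_force: [0.7, -0.4, -3.9]
grip_width: 0.0106
gripper_force: 88.7
time_s: 6.48
position: [0.537, -0.3486, 0.2372]
tool_rot: [[0.992, 0.119, 0.04], [0.126, -0.95, -0.287], [0.004, 0.29, -0.957]]
ft_force: [1.4, 0.4, -3.8]
grip_width: 0.0105
gripper_force: 88.7
[-39.2803  27.4001  68.6753 -11.9568  71.7407  46.0698] [-0.0007 -0.0307  0.0087  0.2943 -0.0042 -0.0001]
```

```bash
python3 -m pendant '[[0,0,-0.015,0.0,0.12,0,0],[0,0,-0.031,0.004,0.29,-0.004,0],[0,0,-0.031,0.004,0.29,-0.004,0]]' && python3 -m pendant '[[0,0,0,0,0,0,-0.18],[0,0,0,0,0,0,-0.36],[0,0,0,0,0,0,-0.54],[0,0,0,0,0,0,-0.72],[0,0,0,0,0,0,-0.9]]' && python3 -m pendant '[[0,0,0,0,0,0,-0.18],[0,0,0,0,0,0,-0.36],[0,0,0,0,0,0,-0.54],[0,0,0,0,0,0,-0.72],[0,0,0,0,0,0,-0.9]]' && python3 -m pendant '[[0,0,0,0,0,0,-0.18],[0,0,0,0,0,0,-0.36],[0,0,0,0,0,0,-0.54],[0,0,0,0,0,0,-0.72],[0,0,0,0,0,0,-0.9]]' && python3 -m pendant '[[0,0,0,0,0,0,-0.18],[0,0,0,0,0,0,-0.36],[0,0,0,0,0,0,-0.44],[0,0,0,0,0,0,-0.44]]'; python3 - <<'E'
from h import *
np.set_printoptions(precision=4,suppress=True)
im=[env.get_image(c)["image"][110:310,150:390] for c in("side","top")]
cv2.imwrite("pics/p3.png",cv2.resize(np.hstack(im),(800,333),interpolation=3))
print(env.observe()["q"],now(),rel(now(),tool([.533,-.322,.22],187.2)))
E
```

```text
time_s: 6.85
position: [0.5323, -0.3209, 0.2198]
tool_rot: [[0.992, 0.123, -0.006], [0.123, -0.992, -0.0], [-0.006, -0.0, -1.0]]
ft_force: [0.3, -0.1, -3.6]
grip_width: 0.0109
gripper_force: 88.8
time_s: 7.48
position: [0.5328, -0.3201, 0.2216]
tool_rot: [[0.514, 0.858, -0.003], [0.858, -0.514, -0.005], [-0.006, -0.0, -1.0]]
ft_force: [-0.5, 0.1, -3.2]
grip_width: 0.011
gripper_force: 88.8
time_s: 8.1
position: [0.5328, -0.3201, 0.2216]
tool_rot: [[-0.353, 0.936, -0.003], [0.936, 0.353, -0.005], [-0.003, -0.005, -1.0]]
ft_force: [0.6, -0.6, -3.5]
grip_width: 0.0105
gripper_force: 88.8
time_s: 8.72
position: [0.5327, -0.3201, 0.2216]
tool_rot: [[-0.952, 0.305, -0.003], [0.306, 0.952, -0.005], [0.002, -0.006, -1.0]]
ft_force: [0.0, -0.4, -3.1]
grip_width: 0.0107
gripper_force: 88.8
time_s: 9.22
position: [0.5328, -0.32, 0.2217]
tool_rot: [[-0.992, -0.123, -0.003], [-0.123, 0.992, -0.004], [0.004, -0.003, -1.0]]
ft_force: [0.4, 0.1, -3.2]
grip_width: 0.0104
gripper_force: 88.8
[ -41.7911   30.142    64.6701   -0.2381   85.2188 -138.7626] (array([ 0.5328, -0.32  ,  0.222 ]), array([[-0.9926, -0.1217, -0.0032],
       [-0.1217,  0.9926, -0.0027],
       [ 0.0035, -0.0023, -1.    ]])) [ 0.0001 -0.002   0.002  -0.0023 -0.0035 -0.0036]
```

View pics/p3.png

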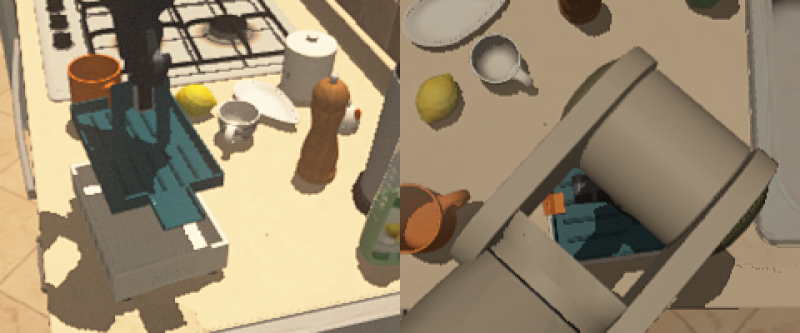

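The half turn is done: the spout now faces the sink (left half, (175,210)) and the catch faces the hob. I'll measure the tray's sideways offset from the frame in the side view.

```bash
python3 - <<'E'
from h import *
im=env.get_image("side")["image"][155:305,185:300]
cv2.imwrite("pics/p4.png",cv2.resize(im,None,fx=4,fy=4,interpolation=cv2.INTER_CUBIC))
E
```

```text
(no output)
```

View pics/p4.png

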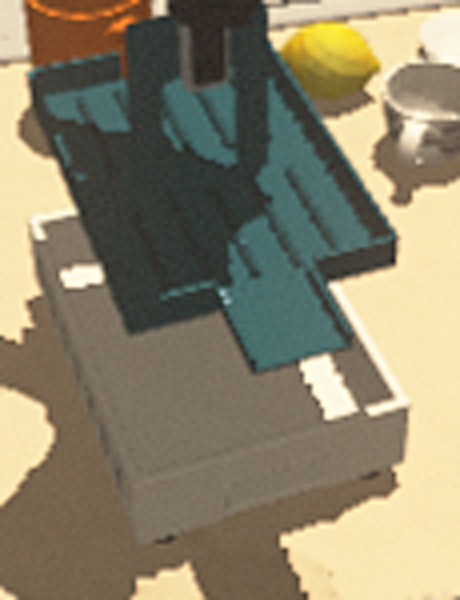

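```bash
python3 - <<'E'
from h import *
np.set_printoptions(precision=4,suppress=True)
S=env.get_image("side");p,A=now()
f=lambda q,z:atz(S,np.array(q)/4+[185,155],z)[:2]
fl,nl,nr=[f(q,.058) for q in((30,217),(133,481),(409,403))]
zb=p[2]-.079
tl,tn,tr=[f(q,zb+.02) for q in((30,72),(124,303),(397,238))]
def rep(l,n,r):
    c=(l+r)/2;xa=r-n;ya=l-n
    print("c",c,"w",np.linalg.norm(xa),"l",np.linalg.norm(ya),np.degrees(np.arctan2(xa[1],xa[0])),np.degrees(np.arctan2(-ya[0],ya[1])));return c
cf=rep(fl,nl,nr);ct=rep(tl,tn,tr)
ex=R.from_euler('z',7.2,degrees=True).as_matrix()
print("tray-frame",ex[:2,:2].T@(ct-cf),"tray-tcp",ex[:2,:2].T@(ct-p[:2]),"frame-tcp",ex[:2,:2].T@(cf-p[:2]))
sp=(f((257,372),zb+.004)+f((352,345),zb+.004))/2;print("spout",ex[:2,:2].T@(sp-p[:2]))
print(p)
E
```

```text
c [ 0.5342 -0.3206] w 0.13944335333544264 l 0.1981713890884201 6.5201770327445745 7.309297364140898
c [ 0.5334 -0.3233] w 0.12527425190908884 l 0.17769314116687684 5.8349680998011415 6.353549386298165
tray-frame [-0.0011 -0.0026] tray-tcp [ 0.0001 -0.0033] frame-tcp [ 0.0013 -0.0007]
spout [ 0.0018 -0.1333]
[ 0.5328 -0.3201  0.2222]
```

```bash
cat >> h.py <<'E'
Y2=187.2
H=np.array([.5335,-.3215,.0997])
ax=lambda a:np.array([np.cos(np.radians(YAW)),np.sin(np.radians(YAW)),0])*a
def tr(dy,up,rx=0,dx=0):
    "tool pose for a tray shifted dy (frame y), up, dx (frame x) from home2"
    t=np.radians(YAW);return tool(H+[dx*np.cos(t)-dy*np.sin(t),dx*np.sin(t)+dy*np.cos(t),up],Y2,rx)
E
python3 - <<'E'
from h import *
np.set_printoptions(precision=4,suppress=True)
ab=tr(.0277,.13,-.29);B=tr(.0277,.0425,-.29);T=tr(-.0202,.0258,-.29)
print(rel(now(),ab),rel(ab,B),rel(B,T))
E
```

```text
[-0.0004  0.0262 -0.0075 -0.2918 -0.0027 -0.0036] [ 0.     -0.025   0.0838  0.      0.      0.    ] [-0.     -0.0507  0.0023  0.      0.      0.    ]
```

```bash
python3 -m pendant '[[0,0,0.013,-0.004,-0.15,-0.0015,-0.002],[0,-0.0004,0.0262,-0.0075,-0.292,-0.003,-0.0036],[0,-0.0004,0.0262,-0.0075,-0.292,-0.003,-0.0036],[0,-0.0004,0.0262,-0.0075,-0.292,-0.003,-0.0036]]'; python3 - <<'E'
from h import *
np.set_printoptions(precision=4,suppress=True)
print(now(),rel(now(),tr(.0277,.0425,-.29)),rel(now(),tr(.0277,.065,-.29)),env.observe()["q"])
E
```

```text
time_s: 9.93
position: [0.5301, -0.2943, 0.2297]
tool_rot: [[-0.992, -0.121, -0.035], [-0.126, 0.951, 0.282], [-0.0, 0.284, -0.959]]
ft_force: [-0.1, 0.7, -2.8]
grip_width: 0.011
gripper_force: 88.9
(array([ 0.5301, -0.2943,  0.2297]), array([[-0.992 , -0.1209, -0.0355],
       [-0.126 ,  0.9512,  0.2816],
       [-0.0003,  0.2838, -0.9589]])) [ 0.0001 -0.0245  0.084  -0.0023  0.0001  0.0007] [ 0.0001 -0.0182  0.0624 -0.0023  0.0001  0.0007] [ -44.337    33.0493   59.7439   10.3322  100.0879 -140.9127]
```

```bash
python3 -m pendant '[[0,0,-0.006,0.02,0,0,0],[0,0,-0.012,0.04,-0.002,0,0],[0,0,-0.0182,0.0624,-0.0023,0,0],[0,0,-0.0215,0.073,-0.0023,0,0],[0,0,-0.0245,0.084,-0.0023,0,0]]' && python3 -m pendant '[[0,0,0,0,0,0,0]]';  python3 - <<'E'
from h import *
np.set_printoptions(precision=4,suppress=True)
print(rel(now(),tr(-.0202,.0258,-.29)))
im=env.get_image("side")["image"][155:305,185:300]
cv2.imwrite("pics/p5.png",cv2.resize(im,None,fx=4,fy=4,interpolation=cv2.INTER_CUBIC))
E
```

```text
time_s: 10.55
position: [0.5303, -0.2935, 0.1425]
tool_rot: [[-0.992, -0.122, -0.035], [-0.127, 0.95, 0.285], [-0.001, 0.287, -0.958]]
ft_force: [-0.6, -0.3, -2.9]
grip_width: 0.0112
gripper_force: 88.7
time_s: 10.68
position: [0.53, -0.2933, 0.1421]
tool_rot: [[-0.992, -0.121, -0.037], [-0.127, 0.95, 0.287], [-0.0, 0.289, -0.957]]
ft_force: [0.5, -0.1, -3.4]
grip_width: 0.0106
gripper_force: 88.7
[ 0.0001 -0.0513  0.0018  0.0034 -0.0003  0.0012]
```

View pics/p5.png

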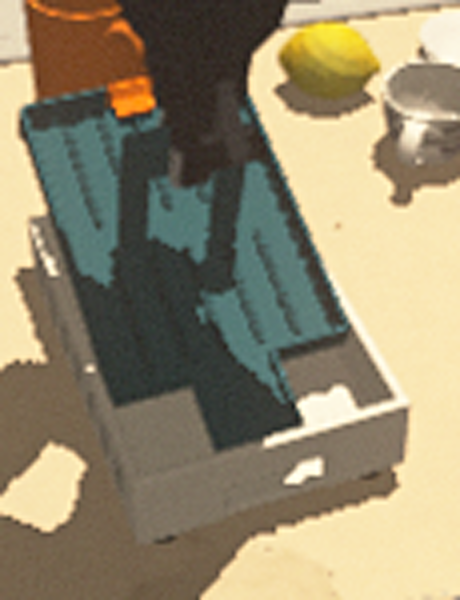

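The tilted tray sits inside the frame with its spout behind the sink wall (spout end about (260,420)), and the wrist feels only the tray's weight. I'll slide the spout out through the window.

```bash
python3 -m pendant '[[0,0,-0.008,0,0,0,0],[0,0,-0.016,0,0,0,0],[0,0,-0.024,0.001,0,0,0],[0,0,-0.032,0.001,0.001,0,0],[0,0,-0.036,0.001,0.002,0,0]]' && python3 -m pendant '[[0,0,-0.005,0.0005,0,0,0],[0,0,-0.010,0.0005,0.001,0,0],[0,0,-0.015,0.0008,0.001,0,0],[0,0,-0.015,0.0008,0.001,0,0]]';  python3 - <<'E'
from h import *
np.set_printoptions(precision=4,suppress=True)
print(env.observe()["ft_force"],env.observe()["wrist_torque"])
T=tr(-.0202,.0258,-.29)
print(rel(now(),T),rel(T,now()))
E
```

```text
time_s: 11.35
position: [0.5344, -0.3281, 0.1307]
tool_rot: [[-0.992, -0.121, -0.036], [-0.126, 0.95, 0.285], [-0.001, 0.287, -0.958]]
ft_force: [-0.3, -0.8, -3.6]
grip_width: 0.011
gripper_force: 89.0
time_s: 11.85
position: [0.5361, -0.3416, 0.1257]
tool_rot: [[-0.992, -0.121, -0.036], [-0.126, 0.95, 0.284], [-0.0, 0.286, -0.958]]
ft_force: [-0.2, 0.9, -3.3]
grip_width: 0.011
gripper_force: 89.0
[-0.1686  0.8615 -3.254 ] [-0.2874 -0.0674 -0.0146]
[0.0001 0.     0.0002 0.0005 0.0001 0.0009] [-0.0001 -0.     -0.0002 -0.0005 -0.0001 -0.0009]
```

```bash
python3 - <<'E'
from h import *
np.set_printoptions(precision=4,suppress=True)
for th in(.25,.21,.18,.14):
    s,c=np.sin(th),np.cos(th);d=-.0015+.002*c+.02*s
    print(th,rel(now(),tr(.0905*(c-1)-.079*s+d,.0905*s+.079*(c-1)+.0103*th,-th)))
E
```

```text
0.25 [0.0001 0.0022 0.0043 0.0405 0.0001 0.0009]
0.21 [0.0001 0.0043 0.0083 0.0805 0.0002 0.0009]
0.18 [0.0001 0.0057 0.0114 0.1105 0.0002 0.0009]
0.14 [0.0001 0.0075 0.0155 0.1505 0.0002 0.0009]
```

```bash
python3 -m pendant '[[0,0,0.0022,0.0043,0.04,0,0.0005],[0,0,0.0043,0.0083,0.08,0,0.0009],[0,0,0.0057,0.0114,0.11,0,0.0009]]' && python3 -m pendant '[[0,0,0,0,0,0,0],[0,0,0,0,0,0,0]]'; python3 - <<'E'
from h import *
np.set_printoptions(precision=4,suppress=True)
print(env.observe()["wrist_torque"])
for th in(.18,.16,.14,.12,.1,.08,.05,.02,0):
    s,c=np.sin(th),np.cos(th);d=-.0015+.002*c+.02*s
    print(th,rel(now(),tr(.0905*(c-1)-.079*s+d,.0905*s+.079*(c-1)+.0103*th,-th)))
E
```

```text
time_s: 12.22
position: [0.535, -0.3323, 0.1167]
tool_rot: [[-0.992, -0.124, -0.022], [-0.126, 0.976, 0.177], [-0.0, 0.179, -0.984]]
ft_force: [0.6, 0.1, -3.6]
grip_width: 0.0105
gripper_force: 89.0
time_s: 12.48
position: [0.5351, -0.3329, 0.1168]
tool_rot: [[-0.992, -0.123, -0.022], [-0.125, 0.976, 0.178], [-0.0, 0.18, -0.984]]
ft_force: [-0.3, -0.1, -3.7]
grip_width: 0.0108
gripper_force: 89.0
[-0.2178  0.0084  0.0165]
0.18 [ 0.0001 -0.0002  0.0003  0.0007  0.0005  0.0002]
0.16 [0.0001 0.001  0.0022 0.0207 0.0005 0.0002]
0.14 [0.0001 0.0021 0.0042 0.0407 0.0005 0.0002]
0.12 [0.0002 0.0032 0.0063 0.0607 0.0005 0.0002]
0.1 [0.0002 0.0042 0.0083 0.0807 0.0005 0.0002]
0.08 [0.0002 0.0052 0.0104 0.1007 0.0005 0.0002]
0.05 [0.0002 0.0066 0.0136 0.1307 0.0005 0.0002]
0.02 [0.0002 0.0079 0.0168 0.1607 0.0005 0.0002]
0 [0.0002 0.0087 0.019  0.1807 0.0005 0.0001]
```

```bash
python3 -m pendant '[[0,0,0.001,0.0022,0.02,0,0],[0,0,0.0021,0.0042,0.04,0,0],[0,0,0.0032,0.0063,0.06,0,0],[0,0,0.0032,0.0063,0.06,0,0]]' && python3 -m pendant '[[0,0,0,0,0,0,0]]'
```

```text
time_s: 12.98
position: [0.5348, -0.3294, 0.1113]
tool_rot: [[-0.992, -0.125, -0.013], [-0.125, 0.985, 0.115], [-0.001, 0.116, -0.993]]
ft_force: [0.6, -5.8, -4.5]
grip_width: 0.0107
gripper_force: 88.9
time_s: 13.1
position: [0.5348, -0.3296, 0.1112]
tool_rot: [[-0.992, -0.124, -0.013], [-0.125, 0.985, 0.116], [-0.001, 0.117, -0.993]]
ft_force: [0.7, -4.4, -5.1]
grip_width: 0.0108
gripper_force: 88.9
```

```bash
python3 -m pendant '[[0,0,0.001,0.0021,0.02,0,0],[0,0,0.002,0.0042,0.04,0,0],[0,0,0.003,0.0062,0.06,0,0],[0,0,0.003,0.0062,0.06,0,0]]' && python3 -m pendant '[[0,0,0,0,0,0,0]]';python3 - <<'E'
from h import *
np.set_printoptions(precision=4,suppress=True)
print(env.observe()["wrist_torque"])
for th in(.06,.04,.02,0):
    s,c=np.sin(th),np.cos(th);d=-.0015+.002*c+.02*s
    print(th,rel(now(),tr(.0905*(c-1)-.079*s+d,.0905*s+.079*(c-1)+.0103*th,-th)))
E
```

```text
time_s: 13.6
position: [0.5342, -0.3255, 0.1053]
tool_rot: [[-0.992, -0.126, -0.006], [-0.126, 0.99, 0.056], [-0.001, 0.057, -0.998]]
ft_force: [1.3, -6.6, -5.0]
grip_width: 0.0112
gripper_force: 88.9
time_s: 13.72
position: [0.5343, -0.3256, 0.1053]
tool_rot: [[-0.992, -0.125, -0.006], [-0.126, 0.99, 0.057], [-0.001, 0.057, -0.998]]
ft_force: [1.4, -5.7, -4.7]
grip_width: 0.0108
gripper_force: 88.8
[-1.4177 -0.2726  0.03  ]
0.06 [ 0.0002  0.001  -0.0003 -0.0028  0.001   0.0003]
0.04 [0.0002 0.0022 0.0017 0.0172 0.001  0.0002]
0.02 [0.0002 0.0033 0.0038 0.0372 0.001  0.0002]
0 [0.0002 0.0044 0.0058 0.0572 0.001  0.0002]
```

```bash
python3 -m pendant '[[0,0,0.001,0.0017,0.018,0,0],[0,0,0.002,0.0037,0.037,0,0],[0,0,0.0032,0.0058,0.058,0,0],[0,0,0.0032,0.0065,0.062,0,0],[0,0,0.0032,0.0065,0.062,0,0]]' && python3 -m pendant '[[0,0,0,0,0,0,0]]'; python3 - <<'E'
from h import *
np.set_printoptions(precision=4,suppress=True)
print(env.observe()["wrist_torque"],rel(now(),tr(0,0)))
E
```

```text
time_s: 14.35
position: [0.5337, -0.3209, 0.0998]
tool_rot: [[-0.992, -0.126, 0.001], [-0.126, 0.992, -0.002], [-0.001, -0.002, -1.0]]
ft_force: [-1.4, -0.6, 5.5]
grip_width: 0.0106
gripper_force: 90.8
time_s: 14.48
position: [0.5337, -0.3209, 0.0998]
tool_rot: [[-0.992, -0.126, 0.001], [-0.126, 0.992, -0.002], [-0.001, -0.002, -1.0]]
ft_force: [-1.0, -1.2, 5.4]
grip_width: 0.0107
gripper_force: 90.8
[0.0333 0.3277 0.0682] [ 0.0003 -0.0006  0.0001 -0.0017  0.0008  0.0004]
```

```bash
python3 -m pendant '[[0,0,0,0.001,0.006,0,0],[0,0,0,0.002,0.012,0,0],[0,0,0,0.002,0.012,0,0]]' && python3 -m pendant '[[0,0,0,-0.002,-0.012,0,0],[0.3,0,0,-0.002,-0.012,0,0],[0.8,0,0,-0.002,-0.012,0,0],[0.8,0,0,-0.002,-0.012,0,0],[0.8,0,0,-0.002,-0.012,0,0]]' && python3 -m pendant '[[0.8,0,0,-0.03,0,0,0],[0.8,0,0,-0.08,0,0,0],[0.8,0,0,-0.13,0,0,0],[0.8,0,0,-0.17,0,0,0],[0.8,0,0,-0.17,0,0,0]]' && python3 -m pendant '[[0.8,0.05,0.0,0,0,0,0],[0.8,0.11,0.0,0,0,0,0],[0.8,0.17,0,0,0,0,0],[0.8,0.17,0,0,0,0,0]]'; python3 - <<'E'
from h import *
im=[env.get_image(c)["image"][130:310,160:376] for c in("side","top")]
cv2.imwrite("pics/p6.png",cv2.resize(np.hstack(im),(800,333),interpolation=cv2.INTER_CUBIC))
for c in("side","top"):
  for n in("spout_tip","catch_nose"): print(c,n,env.tip_of(c,n)[:1])
E
```

```text
time_s: 14.85
position: [0.5337, -0.321, 0.0998]
tool_rot: [[-0.992, -0.125, 0.004], [-0.125, 0.992, -0.014], [-0.002, -0.015, -1.0]]
ft_force: [-5.7, 1.4, 20.5]
grip_width: 0.0109
gripper_force: 93.2
time_s: 15.48
position: [0.5336, -0.3211, 0.0988]
tool_rot: [[-0.992, -0.126, 0.0], [-0.126, 0.992, -0.001], [-0.0, -0.001, -1.0]]
ft_force: [-0.7, 0.1, -0.0]
grip_width: 0.0685
gripper_force: 0.0
time_s: 16.1
position: [0.5341, -0.3214, 0.2724]
tool_rot: [[-0.992, -0.126, 0.006], [-0.126, 0.992, -0.006], [-0.005, -0.007, -1.0]]
ft_force: [-0.1, 0.1, -0.4]
grip_width: 0.0682
gripper_force: 0.0
time_s: 16.6
position: [0.362, -0.3422, 0.2683]
tool_rot: [[-0.993, -0.122, -0.001], [-0.122, 0.993, -0.0], [0.001, -0.0, -1.0]]
ft_force: [0.4, -0.2, 0.3]
grip_width: 0.0687
gripper_force: 0.0
side spout_tip [{'centre': [258.1, 290.4], 'conf': 0.66}]
side catch_nose [{'centre': [224.9, 208.9], 'conf': 0.67}]
top spout_tip [{'centre': [348.5, 221.2], 'conf': 0.95}]
top catch_nose [{'centre': [240.4, 237.5], 'conf': 0.85}]
```

View pics/p6.png

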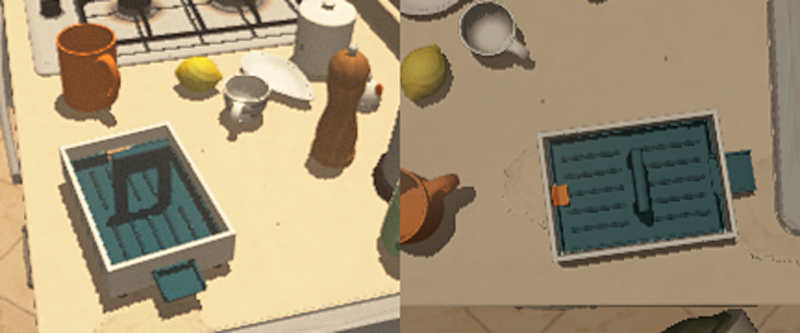

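The tray lies flat with its spout out at the sink end (left half (180,280), right half (740,172)) and the catch at the hob wall; the mug, cup and lemon have not moved. I'll run a quick height check and hand in.

```bash
python3 - <<'E'
from h import *
T=env.get_image("top");S=env.get_image("side")
p,e=tri(S,[258.1,290.4],T,[348.5,221.2]);M=R.from_euler('z',7.2,degrees=True).as_matrix()
q,e2=tri(S,[224.9,208.9],T,[240.4,237.5])
print(M.T@(p-C),e,M.T@(q-C),e2)
print(env.close_job())
E
```

```text
[ 0.00097213 -0.13052356  0.0224404 ] 0.0032254441449894975 [0.00132105 0.09763699 0.04019268] 0.008613265178544436
the job is handed in; nothing more can be done
None
```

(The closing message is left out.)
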